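# Clip the snap-hook tag onto the book trough's eye

## Robot

A 6-joint arm with a two-finger parallel gripper is mounted at the origin on the work surface. World frame = base frame: x ahead of the robot, y to its left, z up, the work surface at z = 0. Lengths are in m, angles in rad, forces in N, time in s.
With the tool pointing down it reaches from about 0.35 to 0.975 m from the base axis. Payload 4.9 kg.
Tool frame: the origin (TCP) lies at the very end of the fingers, on their centre line; the grasp point (between the pads) lies 19 mm behind it (ctrl.grasp_offset is the distance from the TCP to the grasp point, in m); z points along the fingers, y is the line along which they close (so a half turn about z gives the same grasp; the last joint's range is limited). The gripper opens to 85 mm and grips with 20 to 120 N. Pads are 22 mm wide; open, the fingers measure 114 mm over their backs; the gripper's body (76 mm by 85 mm) begins 54 mm behind the grasp point. The pads swing forward as they close: fully open they stand 13 mm farther back than shut.
Start: joints at [-1.322, 0.053, 1.613, -0, 1.476, -0.119], TCP at [0.225, -0.583, 0.231] pointing down, gripper open.
Joint ranges: [-3.01, 3.01], [-1.01, 2.22], [0.06, 2.58], [-1.02, 4.17], [0.09, 2.62], [-3.14, 3.14]. Speed limits (rad/s): [2.57, 2.57, 3.14, 3.14, 3.14, 3.14].

## Interface

Orientations are given as a rotation vector (axis times angle).
In Python, from station import ctrl, optics gives the robot as it stands.
- The arm moves only by the shell command python3 -m handwheel 'ROWS' [OPENING] [FORCE]. ROWS is JSON, a list of rows, each an object of numbers: "tx", "ty", "tz": the shift along the tool's x, y, z in mm; "roll": the turn about the tool's z in rad. A call has 1 to 12 rows; each row shifts and turns the commanded pose from where the row before left it, along the tool's axes as they then stand; what a row does not reach is not made up. A row lasts 1/12 s, in which the tool goes at most 41.7 mm and 7.16 degrees, less where a joint would pass 70% of its speed; a pose out of reach is approached as far as the arm can. A call with a gripper value outside its range is refused whole. OPENING is the finger opening in mm, from 0 to 85.4, set as the call begins (- or left out, the last holds). The fingers move at their own pace and stop on an object; FORCE is the grip in N (left out, the last holds). Time passes only in rows, so rows that do not move let the fingers close. It gives the time, the measured TCP pose, the force, the opening and the grip force at its end, in the units of the state.
- ctrl.get_obs(): the state, without advancing time (a new reading comes with each control period).
- optics.get_image(name): name is "scene" or "top" or "wrist"; returns (picture, depth): 384x512x3 uint8, red, green, blue; 384x512 float32, m along the optical axis (not along the pixel's ray), 0 where there is no reading.
- optics.camera_params(name): a dict with "mtx" (3x3 intrinsics, pixels), "extrinsics" (4x4, takes a point from camera to world coordinates); the wrist camera has in their place "tool_from_camera" (4x4, takes a point from camera to tool coordinates, whose origin is the TCP and whose axes are the flange's). Camera axes: x right, y down, z forward; pixel columns grow to the right and rows downward; lengths in m; the calibration is good to about 2 mm. A picture is of the moment at which its call begins: read the wrist's pose just before it. camera_params takes no time and is no camera call.
- ctrl.finish_job(): hands the job in; it is judged then, once.
The state is a dict: "t": time; "q": joint angles; "dq": joint speeds; "effort": joint torques, N m; "tool_pos": TCP position; "tool_rot": TCP orientation; "contact_force": force on the tool from outside, world axes, zero at the start; "wrist_torque": the same for the moment, N m; "opening": finger opening in m; "grip_force": force on a finger pad.
Only numpy, scipy, OpenCV 4.12 (cv2) and the standard library are available. Lean on these libraries where they do the work, as an engineer would, in place of code of your own. Each camera call takes 0.05 s, during which the arm holds its last target. There are 200 camera calls.

## Task

Take the tag with the long snap hook out of the rack and clip it onto the steel wire eye on the green book trough: press the sprung gate open against the eye's crosspiece and draw the hook on, without forcing it. Then let go so that the tag hangs by its hook from the eye, and leave everything else where it stands.

Things in the scene. Friction and masses are not known exactly. Their poses are not given: they have to be found in the camera images.
- tag: The tag to hang, 110 g: grey plate 70 long (x) x 12 thick (y) x 50 high (z) mm on its long edge in a rack slot, the upper 34 mm clear, with a big steel snap hook on one end. Origin: centre of the plate's underside; x to the hook, z up. Hook: 6 mm wire in the tag's x-z plane; spine along the top (centre line z = 39), bow at the far end, nose back along the bottom (z = 11).
- gate_mid (a point): Centre line of the sprung gate, as closed, at x = 67, z = 11 mm of the tag (point fixed to the tag, same axes). The gate is a straight 5 mm brass bar that closes the hook's underside, hinged 24 mm behind this point, free 10 mm ahead of it. It swings only inwards (up), to 0.7 rad. A bar pressed on it here meets 2 N at first, 6 N fully open, then a hard stop.
- nose (a point): Tip of the hook's nose, x = 80, z = 11 mm of the tag; the round end reaches 3 mm further back. A bar pressed against the gate at gate_mid is level above the nose after 10.5 mm of travel from first touch; the gate's stop comes at about 18.5 mm. Drawing the tag back (its -x) then brings the bar over the nose, and the gate snaps shut behind it.
- bow (a point): Middle of the bow's wire at x = 96, z = 25 mm of the tag (inner face at x = 93); a bar rests here when the tag hangs. Bars more than 39 mm ahead of the gate's hinge let the gate shut.
- eye: Dark steel bracket on the trough's robot side, carrying an upside-down U of 5 mm bright wire, legs 64 mm apart. Origin: straight under the middle of the wire's level crosspiece, 28 mm before the trough's face, 125 mm above the desk. y along the crosspiece, x into the trough, z up. The U is clamped firmly at an unreported height: crosspiece centre 75 to 105 mm above this origin.
- trough: Green sheet-steel book trough 200 deep (x) x 300 wide (y) x 150 high (z) mm full of board books that stand at most 163 mm above the desk, fixed. Origin: centre of its underside; its -x face looks to the robot and carries the eye.
- rack: Wooden tag rack 76 (x) x 210 (y) x 24 mm high, fixed, with three slots 14 mm wide and 16 mm deep along its x, 65 mm apart; the tags stand in the slots with their ends towards rack +x. Origin: centre of its underside.
- tag_ring: Bystander: similar grey tag in the rack with a small round steel ring (34 mm) on its end.
- tag_bare: Bystander: longer grey tag (100 mm) in the rack with no metal on it.
- stamp: Bystander: dark wooden hand stamp 34 mm across, 82 mm tall, standing on the desk.
- stapler: Bystander: steel and black stapler 140 mm long.
- mug: Bystander: white mug 80 mm across, 95 mm tall.

How it is judged:
By the outcome, as a careful person would: the job done as asked, in the order asked, and still so for the second after the job is handed in, with the robot touching nothing.
It also fails if it takes over 64 s, if anything falls off the work surface, if the arm or the gripper's body presses on something with over 40 N, if the wrist force passes 120 N, or if a joint passes its speed limit or range.

## Working session

There is one attempt and no reset: what is moved stays moved. The work goes in short steps, Python scripts to look and compute and a shell command to move; the robot and the scene stay as the last step left them, time stands still between calls to the robot, and variables do not carry over. Pictures are saved under pics/ and viewed, at most 10 in all, crops included, and the job is handed in when it is done.

```bash
mkdir -p pics; ls
cat > h.py <<'E'
import numpy as np,cv2
from station import ctrl,optics
from scipy.spatial.transform import Rotation as R
def snap(n):
    o=ctrl.get_obs(); im,d=optics.get_image(n); p=optics.camera_params(n)
    if n=='wrist':
        T=np.eye(4);T[:3,:3]=R.from_rotvec(o['tool_rot']).as_matrix();T[:3,3]=o['tool_pos'];E=T@p['tool_from_camera']
    else:E=np.array(p['extrinsics'])
    np.savez(f'{n}.npz',im=im,d=d,K=p['mtx'],E=E); return im,d
def load(n):
    z=np.load(f'{n}.npz');return z['im'],z['d'],z['K'],z['E']
def pt(n,u,v,depth=None):
    im,d,K,E=load(n)
    if depth is None:
        w=d[v-1:v+2,u-1:u+2];depth=np.median(w[w>0])
    c=np.array([(u-K[0,2])/K[0,0]*depth,(v-K[1,2])/K[1,1]*depth,depth,1]);return (E@c)[:3]
def cloud(n):
    im,d,K,E=load(n);v,u=np.indices(d.shape)
    c=np.stack([(u-K[0,2])/K[0,0]*d,(v-K[1,2])/K[1,1]*d,d,np.ones_like(d)],-1);P=(c@E.T)[...,:3];P[d==0]=np.nan;return P
def onz(n,u,v,z):
    im,d,K,E=load(n);r=E[:3,:3]@np.array([(u-K[0,2])/K[0,0],(v-K[1,2])/K[1,1],1]);return E[:3,3]+r*(z-E[2,3])/r[2]
E
python3 - <<'E'
from h import *
for n in('scene','top'):
    im,d=snap(n)
    cv2.imwrite(f'pics/{n}0.png',cv2.resize(im[:,:,::-1],(800,600),interpolation=cv2.INTER_CUBIC))
    print(n,load(n)[2].round(1).tolist(),load(n)[3].round(3).tolist())
o=ctrl.get_obs();print(o)
E
```

```text
pics
scene [[421.7, 0.0, 256.7], [0.0, 421.7, 186.1], [0.0, 0.0, 1.0]] [[0.772, 0.514, -0.374, 1.004], [0.635, -0.632, 0.444, -0.535], [-0.008, -0.58, -0.814, 1.083], [0.0, 0.0, 0.0, 1.0]]
top [[373.1, 0.0, 253.0], [0.0, 373.1, 189.0], [0.0, 0.0, 1.0]] [[-0.012, -0.986, 0.165, 0.397], [-1.0, 0.009, -0.019, 0.006], [0.017, -0.165, -0.986, 1.098], [0.0, 0.0, 0.0, 1.0]]
{'t': 0.1, 'q': array([-1.32198364e+00,  5.32834431e-02,  1.61415741e+00, -6.16253870e-06,
        1.47598765e+00, -1.18966435e-01]), 'dq': array([ 0.00067934, -0.00051905, -0.00429602, -0.00026271, -0.00041605,
       -0.00054791]), 'effort': array([-9.80751292e-05, -3.94906819e+01, -3.71362817e+01, -1.10682315e-04,
        3.93336915e-03,  4.97916332e-06]), 'tool_pos': array([ 0.22459433, -0.58265097,  0.23019011]), 'tool_rot': array([-3.08682422e+00, -5.74121692e-01,  1.96591663e-04]), 'contact_force': array([-0.56424354, -0.73357229,  0.42156473]), 'wrist_torque': array([ 0.00910185, -0.00678588, -0.02292571]), 'grip_force': 0.0, 'opening': 0.08544699653924129}
```

View pics/scene0.png

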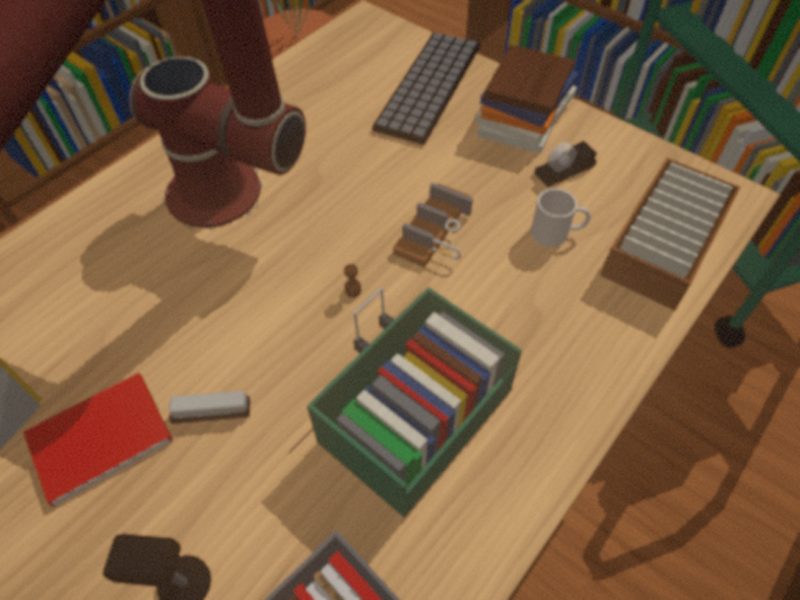

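View pics/top0.png

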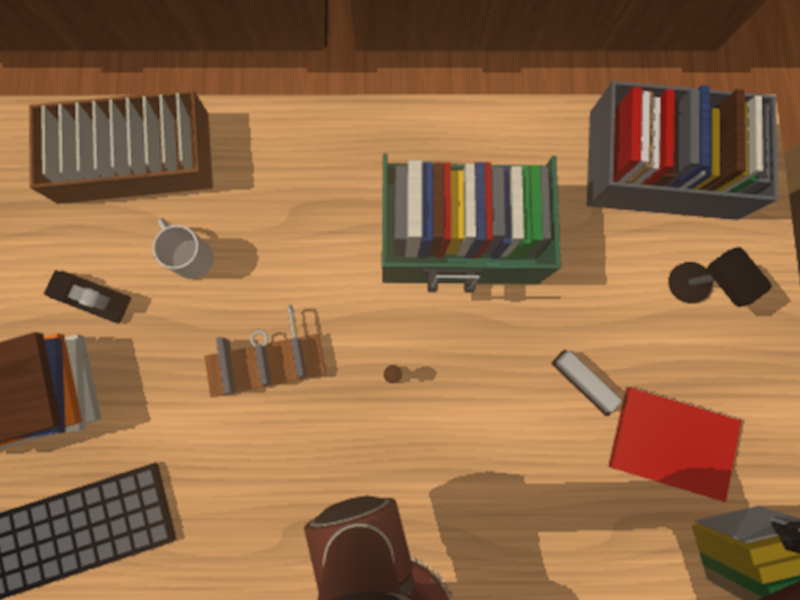

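The scene picture shows the rack around (435,240) and the eye at (370,310). In the top picture the hook tag is at (296,355) with its hook tip at about (290,308), and the eye's crosspiece is near (455,278). I'll enlarge those two areas next.

Run:
```python
from h import *
a=load('top')[0];b=load('scene')[0]
f=lambda im,u,v:cv2.resize(im[v:v+50,u:u+66,::-1],(396,300),interpolation=cv2.INTER_CUBIC)
m=np.vstack([np.hstack([f(a,160,190),f(a,260,155)]),np.hstack([f(b,245,120),f(b,215,180)])])
cv2.imwrite('pics/crop.png',m)
P=cloud('top');S=cloud('scene')
# trough: rim points
for n,C in(('top',P),('scene',S)):
    im=load(n)[0].astype(int)
    g=(im[...,1]>im[...,0]+15)&(im[...,1]>im[...,2]+5)&(C[...,2]>0.135)&(C[...,2]<.17)&(C[...,0]>.4)&(C[...,0]<.95)&(abs(C[...,1])<.4)
    q=C[g];r=cv2.minAreaRect(q[:,:2].astype(np.float32));print(n,len(q),r,np.median(q[:,2]))
    # grey plate tops z 45..70mm near rack
    t=(C[...,2]>.05)&(C[...,2]<.065)&(C[...,0]>.3)&(C[...,0]<.7)&(C[...,1]>.05)&(C[...,1]<.35)
    k,l=cv2.connectedComponents(t.astype(np.uint8))
    for i in range(1,k):
        q=C[l==i]
        if len(q)>15:print(len(q),q.mean(0).round(4),cv2.minAreaRect(q[:,:2].astype(np.float32)))
```

```text
top 1237 ((0.7017764449119568, -0.14082802832126617), (0.2962494194507599, 0.1985538899898529), 88.94190216064453) 0.14915582984872866
39 [0.6452 0.3377 0.058 ] ((0.6500734686851501, 0.3375861346721649), (0.011878984048962593, 0.052437976002693176), 78.13382720947266)
176 [0.4504 0.2899 0.0575] ((0.45100802183151245, 0.29075905680656433), (0.09856770932674408, 0.013548030517995358), 10.08678913116455)
120 [0.4634 0.1607 0.0572] ((0.46567562222480774, 0.16148708760738373), (0.07416830211877823, 0.01248143706470728), 10.616869926452637)
124 [0.4499 0.2238 0.0574] ((0.45024099946022034, 0.22431699931621552), (0.06946791708469391, 0.012486857362091541), 9.7461576461792)
scene 1074 ((0.7003219127655029, -0.142873153090477), (0.29827332496643066, 0.19548995792865753), 89.99034881591797) 0.149075639967456
115 [0.4513 0.2899 0.0562] ((0.4496484696865082, 0.2912631928920746), (0.09919805824756622, 0.016972456127405167), 10.286284446716309)
83 [0.4507 0.2239 0.0561] ((0.44995009899139404, 0.22524462640285492), (0.07003890722990036, 0.0164137315005064), 7.27126407623291)
58 [0.6583 0.339  0.0576] ((0.65505051612854, 0.3398011028766632), (0.017469650134444237, 0.062011681497097015), 89.94573211669922)
91 [0.4624 0.1605 0.0558] ((0.4619331955909729, 0.16165587306022644), (0.06942164897918701, 0.01580025628209114), 8.589698791503906)
```

View pics/crop.png

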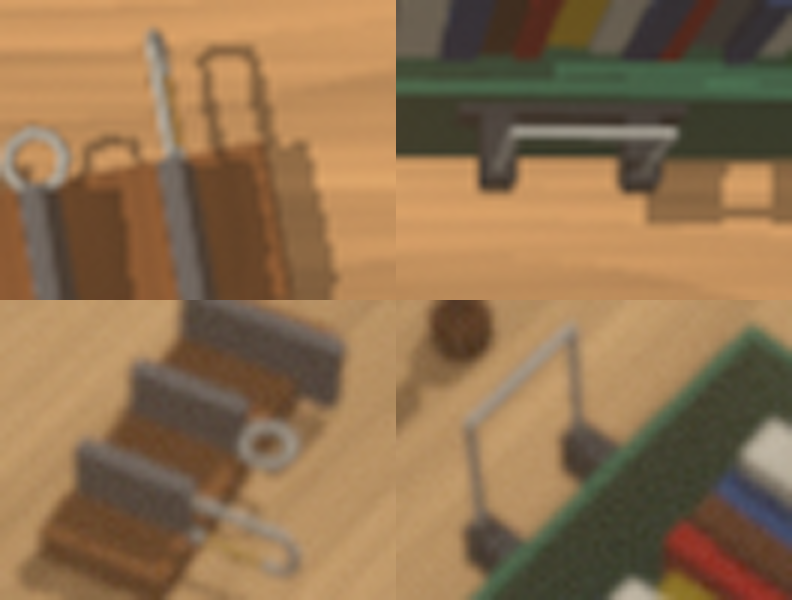

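```bash
cat >> h.py <<'E'
def ray(n,u,v):
    im,d,K,E=load(n);r=E[:3,:3]@np.array([(u-K[0,2])/K[0,0],(v-K[1,2])/K[1,1],1]);return E[:3,3],r/np.linalg.norm(r)
def tri(*obs):
    A=np.zeros((3,3));b=np.zeros(3)
    for n,u,v in obs:
        o,r=ray(n,u,v);M=np.eye(3)-np.outer(r,r);A+=M;b+=M@o
    x=np.linalg.solve(A,b);return x,[np.linalg.norm((np.eye(3)-np.outer(ray(*q)[1],ray(*q)[1]))@(x-ray(*q)[0])) for q in obs]
def go(p,yaw=None):
    o=ctrl.get_obs();M=R.from_rotvec(o['tool_rot']).as_matrix();y=np.arctan2(M[1,0],M[0,0])
    print('t',round(o['t'],2),'tcp',o['tool_pos'].round(4),'yaw',round(y,4),'tilt',M[:,2].round(3),'F',o['contact_force'].round(2),'open',round(o['opening'],4),'grip',round(o['grip_force'],1))
    if p is not None:
        print('to go mm (tool axes now)',((np.array(p)-o['tool_pos'])@M*1e3).round(1),'roll',None if yaw is None else round(y-yaw,4))
        if yaw is not None:
            Z=np.array([[np.cos(yaw),np.sin(yaw),0],[np.sin(yaw),-np.cos(yaw),0],[0,0,-1]])
            print('after roll:',((np.array(p)-o['tool_pos'])@Z*1e3-0).round(1))
E
python3 - <<'E'
from h import *
c=lambda x,y,u,v:(u+(x+.5)/6-.5,v+(y+.5)/6-.5)
L=tri(('top',*c(116,131,260,155)),('scene',*c(177,30,215,180)))
r=tri(('top',*c(280,132,260,155)),('scene',*c(74,125,215,180)))
print(L,r,(L[0]+r[0])/2,np.linalg.norm(L[0]-r[0]), np.arctan2(*(L[0]-r[0])[[0,1]]))
# hook tip (bow) in top at z~0.047, spine
print(onz('top',*c(153,36,160,190),.045),onz('top',*c(175,158,160,190),.047))
yaw=.178;ax=np.array([np.cos(yaw),np.sin(yaw)])
t=np.array([.4630,.1607])+.012*ax
print(t); go([*t,.12],yaw)
E
```

```text
(array([ 0.57533038, -0.07485932,  0.20942782]), [np.float64(0.0002551708221960271), np.float64(0.00025517082219600414)]) (array([ 0.57440452, -0.14044729,  0.21201957]), [np.float64(0.0005542443844525473), np.float64(0.0005542443844525953)]) [ 0.57486745 -0.1076533   0.21072369] 0.06564568910752087 0.014115425205666714
[0.55518812 0.17899197 0.045     ] [0.4969454  0.16730929 0.047     ]
[0.4748104  0.16282474]
t 0.1 tcp [ 0.2246 -0.5827  0.2302] yaw 0.3678 tilt [-0.     0.002 -1.   ] F [-0.56 -0.73  0.42] open 0.0854 grip 0.0
to go mm (tool axes now) [ 501.5 -605.5  111.4] roll 0.1898
after roll: [ 378.3 -689.4  110.2]
```

```bash
python3 -m handwheel '[{"roll":0.095},{"roll":0.095},{"tx":20,"ty":-36},{"tx":20,"ty":-36},{"tx":20,"ty":-36},{"tx":20,"ty":-36},{"tx":20,"ty":-36},{"tx":20,"ty":-36},{"tx":20,"ty":-36},{"tx":20,"ty":-36},{"tx":20,"ty":-36},{"tx":20,"ty":-36}]' 45 && python3 -m handwheel '[{"tx":20,"ty":-36},{"tx":20,"ty":-36},{"tx":20,"ty":-36},{"tx":20,"ty":-36},{"tx":20,"ty":-36},{"tx":20,"ty":-36},{"tx":20,"ty":-36},{"tx":20,"ty":-36},{"tx":16,"ty":-36},{},{}]'
python3 - <<'E'
from h import *
im,d=snap('wrist');go([.4748,.1628,.12],.178)
cv2.imwrite('pics/w1.png',cv2.resize(im[:,:,::-1],(768,576),interpolation=cv2.INTER_CUBIC))
C=cloud('wrist')
t=(C[...,2]>.05)&(C[...,2]<.066)&(C[...,0]>.3)&(C[...,0]<.7)&(C[...,1]>.05)&(C[...,1]<.35)
k,l=cv2.connectedComponents(t.astype(np.uint8))
for i in range(1,k):
    q=C[l==i]
    if len(q)>50:print(len(q),q.mean(0).round(4),cv2.minAreaRect(q[:,:2].astype(np.float32)))
E
```

```text
$[0]: bad value
```

```bash
python3 -m handwheel '[{"tx":0,"ty":0,"tz":0,"roll":0.095},{"tx":0,"ty":0,"tz":0,"roll":0.095}]' 45; python3 -m handwheel --help | head -20
```

```text
t: 0.27
tool_pos: [0.2246, -0.5828, 0.2305]
tool_rot: [-3.129, -0.272, 0.0]
contact_force: [-0.2, -0.8, -0.4]
opening: 0.0637
grip_force: 0.0invalid input: not JSON, or not a number
```

```bash
python3 -m handwheel '[{"tx":20,"ty":-36,"tz":0,"roll":0},{"tx":20,"ty":-36,"tz":0,"roll":0},{"tx":20,"ty":-36,"tz":0,"roll":0},{"tx":20,"ty":-36,"tz":0,"roll":0},{"tx":20,"ty":-36,"tz":0,"roll":0},{"tx":20,"ty":-36,"tz":0,"roll":0},{"tx":20,"ty":-36,"tz":0,"roll":0},{"tx":20,"ty":-36,"tz":0,"roll":0},{"tx":20,"ty":-36,"tz":0,"roll":0},{"tx":20,"ty":-36,"tz":0,"roll":0}]' && python3 -m handwheel '[{"tx":20,"ty":-36,"tz":0,"roll":0},{"tx":20,"ty":-36,"tz":0,"roll":0},{"tx":20,"ty":-36,"tz":0,"roll":0},{"tx":20,"ty":-36,"tz":0,"roll":0},{"tx":20,"ty":-36,"tz":0,"roll":0},{"tx":20,"ty":-36,"tz":0,"roll":0},{"tx":20,"ty":-36,"tz":0,"roll":0},{"tx":20,"ty":-36,"tz":0,"roll":0},{"tx":16,"ty":-36,"tz":0,"roll":0},{"tx":0,"ty":0,"tz":0,"roll":0},{"tx":0,"ty":0,"tz":0,"roll":0}]'
cat > w.py <<'E'
from h import *
import sys
im,d=snap('wrist');go([.4748,.1628,.12],.178)
cv2.imwrite(f'pics/{sys.argv[1]}.png',cv2.resize(im[:,:,::-1],(768,576),interpolation=cv2.INTER_CUBIC))
C=cloud('wrist')
t=(C[...,2]>.05)&(C[...,2]<.066)&(C[...,0]>.3)&(C[...,0]<.7)&(C[...,1]>.05)&(C[...,1]<.35)
k,l=cv2.connectedComponents(t.astype(np.uint8))
for i in range(1,k):
    q=C[l==i]
    if len(q)>50:print(len(q),q.mean(0).round(4),cv2.minAreaRect(q[:,:2].astype(np.float32)))
E
python3 w.py w1
```

```text
t: 1.1
tool_pos: [0.3578, -0.1915, 0.2309]
tool_rot: [-3.129, -0.278, -0.0]
contact_force: [1.3, -0.3, 0.5]
opening: 0.0448
grip_force: 0.0
t: 2.02
tool_pos: [0.4734, 0.1583, 0.2305]
tool_rot: [3.128, 0.285, -0.003]
contact_force: [-0.0, -0.1, -0.4]
opening: 0.0451
grip_force: 0.0
t 2.07 tcp [0.4734 0.157  0.2306] yaw 0.1796 tilt [-0.002 -0.001 -1.   ] F [-0.06  0.48 -0.62] open 0.0451 grip 0.0
to go mm (tool axes now) [  2.6  -5.5 110.6] roll 0.0016
after roll: [  2.4  -5.4 110.6]
1203 [0.4518 0.2924 0.0566] ((0.44942131638526917, 0.29297688603401184), (0.09933305531740189, 0.01257918868213892), 10.590288162231445)
671 [0.4643 0.1641 0.0573] ((0.462602436542511, 0.16406087577342987), (0.06871485710144043, 0.011166251264512539), 10.296609878540039)
731 [0.4509 0.2268 0.057 ] ((0.44959577918052673, 0.22730663418769836), (0.06888891756534576, 0.01242135837674141), 10.565875053405762)
```

View pics/w1.png

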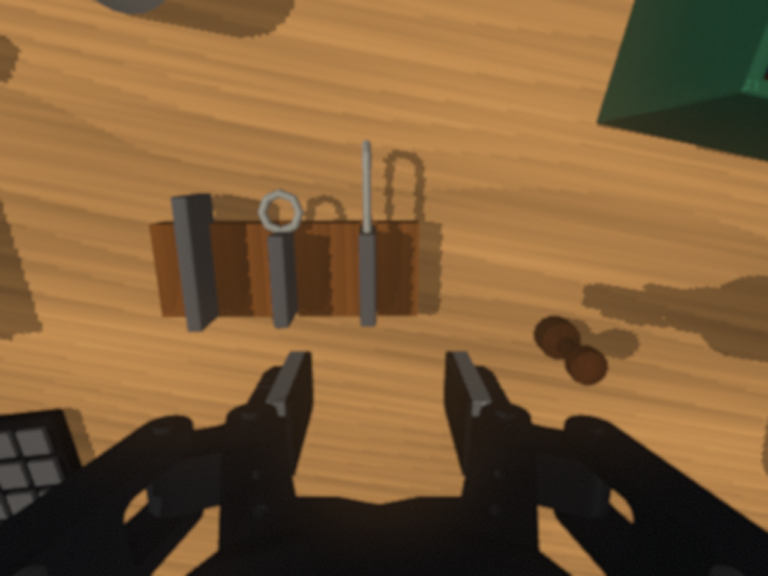

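The wrist picture shows the hook tag's plate at columns 360–376, rows 232–325. Its hook reaches up to row 142, and the finger pads are at columns 300 and 457. I'll move down and measure again closer in.

```bash
python3 -m handwheel '[{"tx":2,"ty":-7,"tz":30,"roll":0},{"tx":0,"ty":0,"tz":35,"roll":0},{"tx":0,"ty":0,"tz":25,"roll":0},{"tx":0,"ty":0,"tz":0,"roll":0},{"tx":0,"ty":0,"tz":0,"roll":0},{"tx":0,"ty":0,"tz":0,"roll":0}]' && sed -i 's/C=cloud/np.set_printoptions(suppress=True);C=cloud/' w.py && python3 w.py w2
```

```text
t: 2.57
tool_pos: [0.4756, 0.163, 0.1431]
tool_rot: [-3.129, -0.276, -0.004]
contact_force: [-0.2, 0.6, 0.8]
opening: 0.0452
grip_force: 0.0
t 2.62 tcp [0.4761 0.1633 0.1439] yaw 0.1765 tilt [ 0.004  0.001 -1.   ] F [ 0.44  0.01 -0.59] open 0.045 grip 0.0
to go mm (tool axes now) [-1.5  0.3 23.9] roll -0.0015
after roll: [-1.4  0.3 23.9]
2262 [0.4527 0.2921 0.0564] ((0.44933682680130005, 0.292988657951355), (0.1000109612941742, 0.013050957582890987), 10.761992454528809)
1201 [0.4649 0.1639 0.0572] ((0.46250686049461365, 0.16387256979942322), (0.06942149996757507, 0.011906533502042294), 10.211690902709961)
1261 [0.4535 0.227  0.0568] ((0.44978660345077515, 0.22715289890766144), (0.06904666125774384, 0.012746279127895832), 10.517759323120117)
```

```bash
python3 -m handwheel '[{"tx":-1,"ty":-2,"tz":30,"roll":0},{"tx":0,"ty":0,"tz":30,"roll":0},{"tx":0,"ty":0,"tz":25,"roll":0},{"tx":0,"ty":0,"tz":17,"roll":0},{"tx":0,"ty":0,"tz":10,"roll":0},{"tx":0,"ty":0,"tz":0,"roll":0},{"tx":0,"ty":0,"tz":0,"roll":0},{"tx":0,"ty":0,"tz":0,"roll":0}]' && python3 -m handwheel '[{"tx":0,"ty":0,"tz":0,"roll":0},{"tx":0,"ty":0,"tz":0,"roll":0},{"tx":0,"ty":0,"tz":0,"roll":0},{"tx":0,"ty":0,"tz":0,"roll":0},{"tx":0,"ty":0,"tz":0,"roll":0},{"tx":0,"ty":0,"tz":0,"roll":0},{"tx":0,"ty":0,"tz":0,"roll":0},{"tx":0,"ty":0,"tz":0,"roll":0}]' 8 100
```

```text
t: 3.28
tool_pos: [0.4751, 0.1658, 0.0316]
tool_rot: [-3.129, -0.279, -0.006]
contact_force: [-0.4, -0.1, 0.1]
opening: 0.045
grip_force: 0.0
t: 3.95
tool_pos: [0.4742, 0.1658, 0.0307]
tool_rot: [-3.129, -0.279, -0.003]
contact_force: [-1.1, -0.5, 5.5]
opening: 0.0105
grip_force: 97.9
```

```bash
python3 -m handwheel '[{"tx":0,"ty":0,"tz":-6,"roll":0},{"tx":0,"ty":0,"tz":-12,"roll":0},{"tx":0,"ty":0,"tz":-20,"roll":0},{"tx":0,"ty":0,"tz":-30,"roll":0},{"tx":0,"ty":0,"tz":-32,"roll":0},{"tx":0,"ty":0,"tz":-32,"roll":0},{"tx":0,"ty":0,"tz":-32,"roll":0},{"tx":0,"ty":0,"tz":-30,"roll":0},{"tx":0,"ty":0,"tz":-22,"roll":0},{"tx":0,"ty":0,"tz":-14,"roll":0.05}]' && python3 -m handwheel '[{"tx":0,"ty":0,"tz":0,"roll":0.07},{"tx":0,"ty":0,"tz":0,"roll":0.07},{"tx":0,"ty":0,"tz":0,"roll":0},{"tx":0,"ty":0,"tz":0,"roll":0},{"tx":0,"ty":0,"tz":0,"roll":0}]'
python3 - <<'E'
from h import *
go([.5198,-.107,.262],-.015)
im,d=snap('wrist')
cv2.imwrite('pics/w3.png',cv2.resize(im[:,:,::-1],(768,576),interpolation=cv2.INTER_CUBIC))
E
```

```text
t: 4.78
tool_pos: [0.4739, 0.1657, 0.2637]
tool_rot: [-3.135, -0.199, -0.008]
contact_force: [0.0, 0.2, -0.7]
opening: 0.01
grip_force: 97.4
t: 5.2
tool_pos: [0.4729, 0.1655, 0.2592]
tool_rot: [3.141, -0.017, -0.001]
contact_force: [0.0, 0.4, -0.9]
opening: 0.0101
grip_force: 97.5
t 5.2 tcp [0.4729 0.1655 0.2592] yaw -0.0107 tilt [-0.001 -0.    -1.   ] F [ 0.04  0.41 -0.88] open 0.0101 grip 97.5
to go mm (tool axes now) [ 49.8 272.   -2.8] roll 0.0043
after roll: [ 51.  271.8  -2.8]
```

View pics/w3.png

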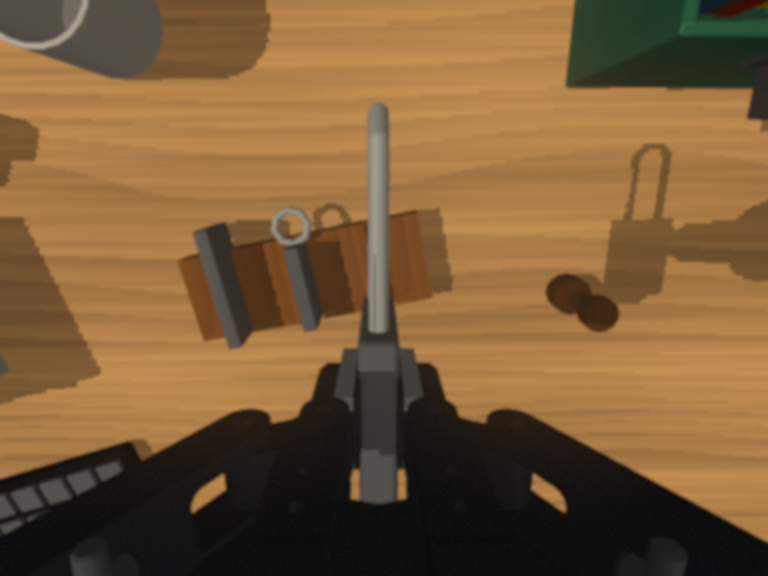

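The picture shows the tag held straight, with the hook spine at column 378, rows 105–330, and the bystanders undisturbed. Next I'll carry it to just short of the eye.

```bash
python3 -m handwheel '[{"tx":0,"ty":15,"tz":0,"roll":0},{"tx":0,"ty":30,"tz":0,"roll":0},{"tx":0,"ty":35,"tz":0,"roll":0},{"tx":0,"ty":35,"tz":0,"roll":0},{"tx":0,"ty":35,"tz":0,"roll":0},{"tx":0,"ty":35,"tz":0,"roll":0},{"tx":0,"ty":35,"tz":0,"roll":0},{"tx":2,"ty":30,"tz":0,"roll":0},{"tx":0,"ty":22,"tz":0,"roll":0},{"tx":0,"ty":0,"tz":0,"roll":0},{"tx":0,"ty":0,"tz":0,"roll":0},{"tx":0,"ty":0,"tz":0,"roll":0}]'
python3 - <<'E'
from h import *
np.set_printoptions(suppress=True)
go([.5198,-.107,.262],-.015)
im,d=snap('wrist')
cv2.imwrite('pics/w4.png',cv2.resize(im[:,:,::-1],(768,576),interpolation=cv2.INTER_CUBIC))
E=np.array(optics.camera_params('wrist')['tool_from_camera']);K=load('wrist')[2];print(K,E)
for v in (75,90,110,130,150,170,190,205):
    u=252;dd=np.median(d[v-1:v+2,u-1:u+2]);print(v,((E@[(u-K[0,2])/K[0,0]*dd,(v-K[1,2])/K[1,1]*dd,dd,1])[:3]*1e3).round(1))
E
```

```text
t: 6.25
tool_pos: [0.4718, -0.106, 0.2591]
tool_rot: [-3.141, 0.019, 0.001]
contact_force: [-0.3, -0.2, -1.5]
opening: 0.0101
grip_force: 97.9
t 6.25 tcp [ 0.4718 -0.106   0.2591] yaw -0.0118 tilt [-0.     0.001 -1.   ] F [-0.35 -0.2  -1.45] open 0.0101 grip 97.9
to go mm (tool axes now) [48.   0.4 -3. ] roll 0.0032
after roll: [48.   0.2 -2.9]
[[298.44950664   0.         251.93667205]
 [  0.         298.44950664 196.11515112]
 [  0.           0.           1.        ]] [[ 0.00072779 -0.96290507 -0.26983941  0.06948522]
 [ 0.99999954  0.0008708  -0.00041027  0.00102923]
 [ 0.00063003 -0.26983898  0.96290525 -0.14205217]
 [ 0.          0.          0.          1.        ]]
75 [ 84.    1.  -13.4]
90 [ 77.9   1.  -18.6]
110 [ 70.4   1.  -18.8]
130 [ 62.7   1.  -18.6]
150 [ 54.6   1.  -18.6]
170 [ 46.2   1.  -18.1]
190 [ 37.7   1.  -18.9]
205 [ 30.9   1.  -18.7]
```

View pics/w4.png

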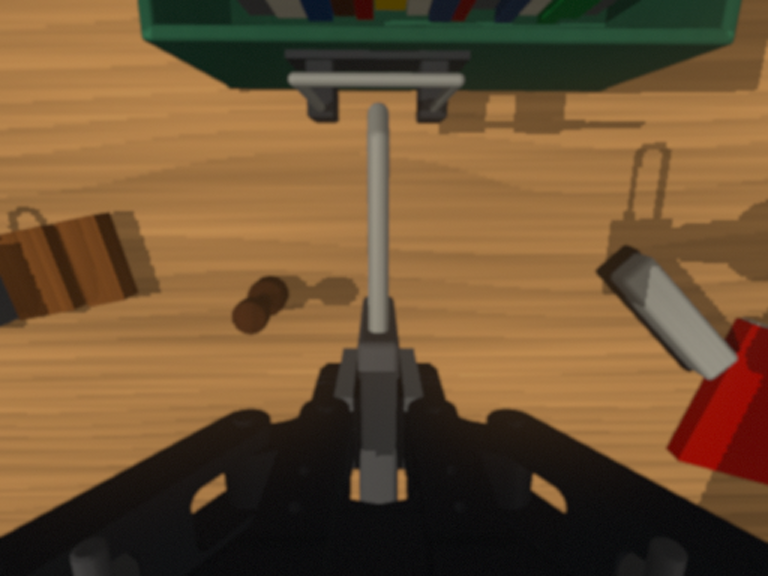

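Wrist view: the crosspiece lies level at row 79, columns 290–463, and the hook (column 378) is centred on it. I'll get the crosspiece in tool coordinates.

Run:
```python
from h import *
np.set_printoptions(suppress=True)
im,d,K,_=load('wrist');E=np.array(optics.camera_params('wrist')['tool_from_camera'])
for u in (200,215,230,270,285,300):
    v=50+int(np.argmax(im[50:56,u].astype(int).sum(1)));dd=d[v,u]
    print(u,v,d[49:57,u].round(4),((E@[(u-K[0,2])/K[0,0]*dd,(v-K[1,2])/K[1,1]*dd,dd,1])[:3]*1e3).round(1))
```

```text
200 52 [0.1736 0.1723 0.1722 0.1725 0.1731 0.1726 0.1735 0.175 ] [103.1 -29.1  46.5]
215 52 [0.1736 0.1721 0.1734 0.1722 0.1726 0.1728 0.1736 0.1739] [103.1 -20.4  46.1]
230 52 [0.173  0.1728 0.1728 0.1725 0.1725 0.1733 0.1736 0.1747] [103.1 -11.8  46.5]
270 52 [0.1738 0.1728 0.1721 0.1728 0.1728 0.1749 0.1733 0.1746] [103.2  11.3  46.8]
285 52 [0.1729 0.1729 0.1728 0.174  0.1733 0.1733 0.1732 0.1737] [103.5  20.2  48.2]
300 52 [0.1741 0.1732 0.1725 0.1718 0.1728 0.1727 0.1733 0.1738] [103.   28.5  45.7]
```

```bash
python3 -m handwheel '[{"tx":12,"ty":0,"tz":0,"roll":0},{"tx":18,"ty":0,"tz":0,"roll":0},{"tx":12,"ty":0,"tz":0,"roll":0},{"tx":6,"ty":0,"tz":0,"roll":0},{"tx":0,"ty":0,"tz":10,"roll":0},{"tx":0,"ty":0,"tz":10,"roll":0},{"tx":0,"ty":0,"tz":5,"roll":0},{"tx":0,"ty":0,"tz":0,"roll":0},{"tx":0,"ty":0,"tz":0,"roll":0},{"tx":0,"ty":0,"tz":0,"roll":0}]' && python3 -m handwheel '[{"tx":0,"ty":0,"tz":2,"roll":0},{"tx":0,"ty":0,"tz":2,"roll":0},{"tx":0,"ty":0,"tz":2,"roll":0},{"tx":0,"ty":0,"tz":2,"roll":0},{"tx":0,"ty":0,"tz":2,"roll":0},{"tx":0,"ty":0,"tz":0,"roll":0},{"tx":0,"ty":0,"tz":0,"roll":0}]'
python3 - <<'E'
from h import *
go([.52,-.107,.213],-.015)
im,d=snap('scene')
cv2.imwrite('pics/s5.png',cv2.resize(im[170:245,190:290,::-1],(800,600),interpolation=cv2.INTER_CUBIC))
E
```

```text
t: 7.13
tool_pos: [0.5196, -0.1071, 0.2344]
tool_rot: [3.141, -0.019, 0.0]
contact_force: [0.7, 0.3, -1.2]
opening: 0.0104
grip_force: 97.9
t: 7.72
tool_pos: [0.52, -0.1071, 0.2247]
tool_rot: [3.141, -0.019, 0.0]
contact_force: [-1.5, -0.3, 2.0]
opening: 0.0103
grip_force: 98.0
t 7.72 tcp [ 0.52   -0.1071  0.2247] yaw -0.0122 tilt [ 0. -0. -1.] F [-1.55 -0.29  2.01] open 0.0103 grip 98.0
to go mm (tool axes now) [ 0.  -0.1 11.7] roll 0.0028
after roll: [ 0.  -0.1 11.7]
```

View pics/s5.png

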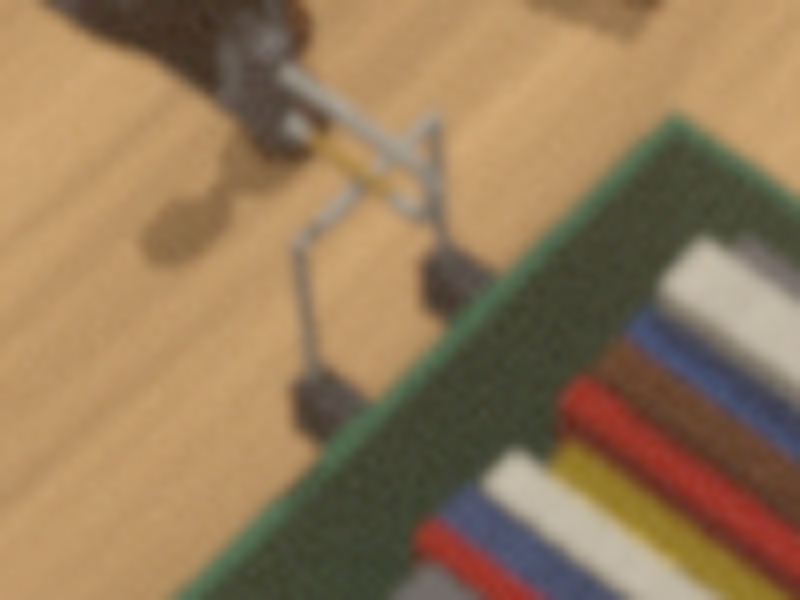

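The picture shows the crosspiece passing just under the brass gate at about (365,180), clear of the nose at (415,205). The force shows first touch. I'll press in steps.

```bash
python3 -m handwheel '[{"tx":0,"ty":0,"tz":2,"roll":0},{"tx":0,"ty":0,"tz":2,"roll":0},{"tx":0,"ty":0,"tz":2,"roll":0},{"tx":0,"ty":0,"tz":0,"roll":0},{"tx":0,"ty":0,"tz":0,"roll":0}]' && python3 -m handwheel '[{"tx":0,"ty":0,"tz":2,"roll":0},{"tx":0,"ty":0,"tz":2,"roll":0},{"tx":0,"ty":0,"tz":1,"roll":0},{"tx":0,"ty":0,"tz":0,"roll":0},{"tx":0,"ty":0,"tz":0,"roll":0},{"tx":0,"ty":0,"tz":0,"roll":0}]'
python3 - <<'E'
from h import *
go(None)
im,d=snap('wrist')
E=np.array(optics.camera_params('wrist')['tool_from_camera']);K=load('wrist')[2]
for v in (90,120,150,180,200):
    u=252;dd=np.median(d[v-1:v+2,u-1:u+2]);print(v,((E@[(u-K[0,2])/K[0,0]*dd,(v-K[1,2])/K[1,1]*dd,dd,1])[:3]*1e3).round(1))
g=im.astype(int).sum(2)
for u in (215,225,280,290):
    for v in range(80,170,1):
        dd=d[v,u]
        if 0<dd:
            p=(E@[(u-K[0,2])/K[0,0]*dd,(v-K[1,2])/K[1,1]*dd,dd,1])[:3]*1e3
            if p[2]<40: print(u,v,p.round(1))
E
```

```text
t: 8.18
tool_pos: [0.5204, -0.1071, 0.2188]
tool_rot: [3.141, -0.019, 0.002]
contact_force: [-0.0, -0.2, 3.5]
opening: 0.0103
grip_force: 98.2
t: 8.68
tool_pos: [0.52, -0.1071, 0.2135]
tool_rot: [3.141, -0.019, 0.0]
contact_force: [0.4, -0.5, 4.9]
opening: 0.0103
grip_force: 98.4
t 8.68 tcp [ 0.52   -0.1071  0.2135] yaw -0.0122 tilt [ 0. -0. -1.] F [ 0.39 -0.46  4.9 ] open 0.0103 grip 98.4
90 [ 77.9   1.  -18.5]
120 [ 66.6   1.  -19.1]
150 [ 54.6   1.  -18.7]
180 [ 42.    1.  -18.7]
200 [ 33.2   1.  -18.6]
215 139 [ 57.2 -16.7   2.9]
215 140 [ 56.8 -16.7   2.6]
215 141 [ 56.4 -16.6   1.7]
215 142 [ 56.  -16.5   0.9]
215 143 [ 55.5 -16.7   1.7]
215 144 [ 55.  -16.6   1.2]
215 145 [ 54.5 -16.7   1.5]
215 146 [ 54.1 -16.6   1.2]
215 147 [ 53.6 -16.7   1.6]
215 148 [ 53.  -16.8   2.2]
215 149 [ 52.5 -16.9   3.1]
225 139 [ 57.2 -12.    3.9]
225 140 [ 56.7 -12.    3.3]
225 141 [ 56.4 -11.8   1.4]
225 142 [ 55.9 -11.9   2.1]
225 143 [ 55.4 -11.9   2.3]
225 144 [ 54.9 -11.9   2.2]
225 145 [ 54.6 -11.9   1.2]
225 146 [ 53.9 -12.    2.8]
225 147 [ 53.5 -12.    2.3]
225 148 [ 53.1 -11.9   1.5]
225 149 [ 52.5 -12.    2.7]
280 140 [56.9 14.3  1.9]
280 141 [56.3 14.4  2.6]
280 142 [56.  14.3  1.1]
280 143 [55.5 14.3  1.8]
280 144 [55.  14.4  2.1]
280 145 [54.7 14.2 -0.1]
280 146 [54.1 14.3  1.3]
280 147 [53.7 14.3  0.7]
280 148 [53.1 14.4  1.6]
280 149 [52.6 14.4  2.2]
290 140 [56.8 19.2  3.4]
290 141 [56.5 19.   1.1]
290 142 [55.9 19.1  2.2]
290 143 [55.5 19.1  1.6]
290 144 [55.  19.1  1.5]
290 145 [54.6 19.1  1.6]
290 146 [54.1 19.1  1.5]
290 147 [53.7 19.   0.6]
290 148 [53.1 19.2  2. ]
290 149 [52.5 19.3  2.9]
```

```bash
python3 -m handwheel '[{"tx":0,"ty":0,"tz":1,"roll":0},{"tx":-2,"ty":0,"tz":0,"roll":0},{"tx":-2,"ty":0,"tz":0,"roll":0},{"tx":-2,"ty":0,"tz":0,"roll":0},{"tx":-2,"ty":0,"tz":0,"roll":0},{"tx":-2,"ty":0,"tz":0,"roll":0},{"tx":0,"ty":0,"tz":0,"roll":0}]' && python3 -m handwheel '[{"tx":-2,"ty":0,"tz":0,"roll":0},{"tx":-2,"ty":0,"tz":0,"roll":0},{"tx":-2,"ty":0,"tz":0,"roll":0},{"tx":-2,"ty":0,"tz":0,"roll":0},{"tx":-2,"ty":0,"tz":0,"roll":0},{"tx":-1,"ty":0,"tz":0,"roll":0},{"tx":0,"ty":0,"tz":0,"roll":0},{"tx":0,"ty":0,"tz":0,"roll":0}]'
python3 - <<'E'
from h import *
go(None)
im,d=snap('scene')
cv2.imwrite('pics/s6.png',cv2.resize(im[170:245,190:290,::-1],(800,600),interpolation=cv2.INTER_CUBIC))
E
```

```text
t: 9.32
tool_pos: [0.5083, -0.1067, 0.2112]
tool_rot: [-3.141, 0.019, 0.006]
contact_force: [-3.8, 0.1, 2.0]
opening: 0.0106
grip_force: 98.3
t: 9.98
tool_pos: [0.4989, -0.1068, 0.2123]
tool_rot: [3.142, -0.019, 0.0]
contact_force: [-1.0, 0.4, -1.0]
opening: 0.0106
grip_force: 97.9
t 9.98 tcp [ 0.4989 -0.1068  0.2123] yaw -0.0123 tilt [ 0. -0. -1.] F [-1.01  0.36 -0.95] open 0.0106 grip 97.9
```

View pics/s6.png

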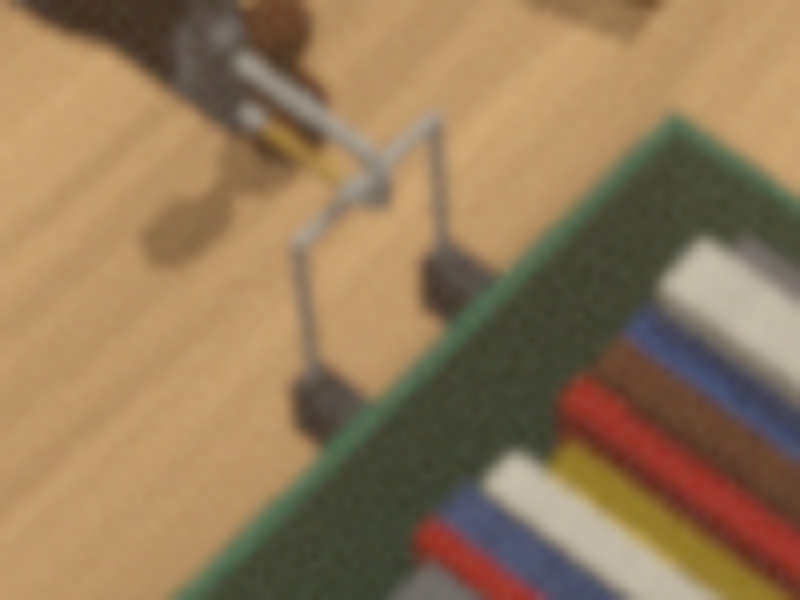

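The force is back to baseline and the picture shows the crosspiece inside the bow at about (370,185), with the gate shut behind it. I'll ease the grip and lower the plate along an arc about the eye so it doesn't drop and swing.

```bash
python3 -m handwheel '[{"tx":0,"ty":0,"tz":0,"roll":0},{"tx":0,"ty":0,"tz":0,"roll":0},{"tx":0,"ty":0,"tz":0,"roll":0},{"tx":-0.5,"ty":0,"tz":2,"roll":0},{"tx":-0.5,"ty":0,"tz":2,"roll":0},{"tx":0,"ty":0,"tz":2,"roll":0},{"tx":0,"ty":0,"tz":2,"roll":0},{"tx":0,"ty":0,"tz":0,"roll":0}]' - 20 && python3 -m handwheel '[{"tx":0,"ty":0,"tz":2,"roll":0},{"tx":0,"ty":0,"tz":2,"roll":0},{"tx":0,"ty":0,"tz":2,"roll":0},{"tx":0,"ty":0,"tz":0,"roll":0}]'
```

```text
t: 10.7
tool_pos: [0.4975, -0.1066, 0.2035]
tool_rot: [-3.141, 0.019, 0.002]
contact_force: [-0.5, -0.1, -1.4]
opening: 0.0101
grip_force: 97.9
t: 11.03
tool_pos: [0.499, -0.107, 0.1992]
tool_rot: [3.141, -0.019, 0.005]
contact_force: [3.8, -0.8, 0.7]
opening: 0.0101
grip_force: 98.3
```

```bash
python3 -m handwheel '[{"tx":0,"ty":0,"tz":0,"roll":0},{"tx":0,"ty":0,"tz":0,"roll":0},{"tx":0,"ty":0,"tz":0,"roll":0}]' 8 20
```

```text
t: 11.28
tool_pos: [0.4989, -0.1069, 0.1991]
tool_rot: [3.141, -0.019, 0.005]
contact_force: [5.0, -0.3, 1.7]
opening: 0.0102
grip_force: 98.3
```

```bash
python3 -m handwheel '[{"tx":0.5,"ty":0,"tz":0,"roll":0},{"tx":0,"ty":0,"tz":0,"roll":0}]' 11 20; python3 -m handwheel '[{"tx":0,"ty":0,"tz":0,"roll":0},{"tx":0,"ty":0,"tz":0,"roll":0}]' 11.5 20
```

```text
t: 11.45
tool_pos: [0.4989, -0.1069, 0.1989]
tool_rot: [3.141, -0.019, 0.002]
contact_force: [3.6, -0.9, 3.2]
opening: 0.011
grip_force: 47.7
t: 11.62
tool_pos: [0.4989, -0.1069, 0.1988]
tool_rot: [3.141, -0.019, 0.002]
contact_force: [3.9, -0.4, 3.1]
opening: 0.0115
grip_force: 24.2
```

```bash
python3 -m handwheel '[{"tx":0.5,"ty":0,"tz":2,"roll":0},{"tx":0,"ty":0,"tz":2,"roll":0},{"tx":0,"ty":0,"tz":2,"roll":0},{"tx":0,"ty":0,"tz":2,"roll":0},{"tx":0,"ty":0,"tz":2,"roll":0}]'
python3 - <<'E'
from h import *
go(None)
im,d=snap('wrist')
E=np.array(optics.camera_params('wrist')['tool_from_camera']);K=load('wrist')[2]
for v in (90,100,120,150,180,200):
    u=252;dd=np.median(d[v-1:v+2,u-1:u+2]);print(v,((E@[(u-K[0,2])/K[0,0]*dd,(v-K[1,2])/K[1,1]*dd,dd,1])[:3]*1e3).round(1))
E
```

```text
t: 12.03
tool_pos: [0.4986, -0.1068, 0.1879]
tool_rot: [-3.141, 0.019, 0.001]
contact_force: [2.1, -1.2, 3.8]
opening: 0.0117
grip_force: 24.6
t 12.03 tcp [ 0.4986 -0.1068  0.1879] yaw -0.0123 tilt [-0.001  0.    -1.   ] F [ 2.12 -1.23  3.81] open 0.0117 grip 24.6
90 [ 77.1   1.  -30.3]
100 [ 73.8   1.  -29.5]
120 [ 66.8   1.  -28.6]
150 [ 55.7   1.  -27.6]
180 [ 43.5   1.  -25.5]
200 [ 34.9   1.  -24.6]
```

The tag pivots gently in the pads (about 8° so far, forces under 5 N). Continuing.

```bash
python3 -m handwheel '[{"tx":0,"ty":0,"tz":3,"roll":0},{"tx":0,"ty":0,"tz":3,"roll":0},{"tx":0,"ty":0,"tz":3,"roll":0},{"tx":0,"ty":0,"tz":3,"roll":0},{"tx":0.5,"ty":0,"tz":3,"roll":0},{"tx":0.5,"ty":0,"tz":3,"roll":0},{"tx":0.5,"ty":0,"tz":3,"roll":0},{"tx":0.5,"ty":0,"tz":3,"roll":0},{"tx":0.5,"ty":0,"tz":3,"roll":0}]' && python3 -m handwheel '[{"tx":1,"ty":0,"tz":3,"roll":0},{"tx":1,"ty":0,"tz":3,"roll":0},{"tx":1,"ty":0,"tz":3,"roll":0},{"tx":1.5,"ty":0,"tz":3,"roll":0},{"tx":1.5,"ty":0,"tz":2,"roll":0},{"tx":0,"ty":0,"tz":0,"roll":0}]'
python3 - <<'E'
from h import *
go(None)
im,d=snap('scene')
cv2.imwrite('pics/s7.png',cv2.resize(im[155:245,170:290,::-1],(800,600),interpolation=cv2.INTER_CUBIC))
E
```

```text
t: 12.83
tool_pos: [0.5024, -0.1069, 0.1619]
tool_rot: [3.141, -0.019, 0.004]
contact_force: [5.5, -0.2, 5.9]
opening: 0.0114
grip_force: 26.2
t: 13.33
tool_pos: [0.508, -0.107, 0.1476]
tool_rot: [3.141, -0.019, 0.002]
contact_force: [4.0, -0.4, 5.6]
opening: 0.0112
grip_force: 27.5
t 13.33 tcp [ 0.508  -0.107   0.1476] yaw -0.0121 tilt [ 0.001 -0.    -1.   ] F [ 4.04 -0.37  5.65] open 0.0112 grip 27.5
```

View pics/s7.png

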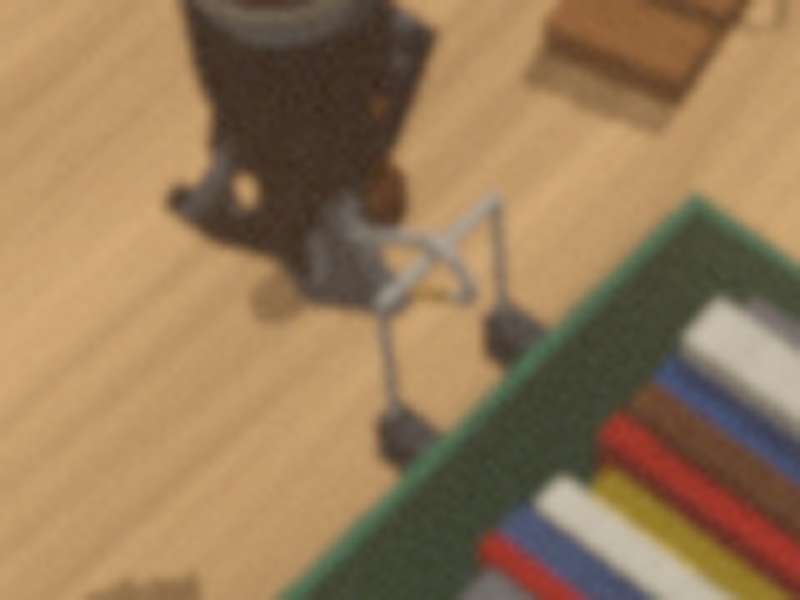

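The picture shows the tag tilted about 40° with its bow round the crosspiece at (445,250). A little more lowering, then let go gradually.

```bash
python3 -m handwheel '[{"tx":1.5,"ty":0,"tz":3,"roll":0},{"tx":1.5,"ty":0,"tz":3,"roll":0},{"tx":2,"ty":0,"tz":2.5,"roll":0},{"tx":0,"ty":0,"tz":0,"roll":0},{"tx":0,"ty":0,"tz":0,"roll":0}]' && python3 -m handwheel '[{"tx":0,"ty":0,"tz":0,"roll":0},{"tx":0,"ty":0,"tz":0,"roll":0},{"tx":0,"ty":0,"tz":0,"roll":0}]' 12.5 && python3 -m handwheel '[{"tx":0,"ty":0,"tz":0,"roll":0},{"tx":0,"ty":0,"tz":0,"roll":0},{"tx":0,"ty":0,"tz":0,"roll":0},{"tx":0,"ty":0,"tz":0,"roll":0},{"tx":0,"ty":0,"tz":0,"roll":0},{"tx":0,"ty":0,"tz":0,"roll":0},{"tx":0,"ty":0,"tz":0,"roll":0},{"tx":-5,"ty":0,"tz":-3,"roll":0},{"tx":-12,"ty":0,"tz":-10,"roll":0},{"tx":-20,"ty":0,"tz":-15,"roll":0},{"tx":-20,"ty":0,"tz":-20,"roll":0},{"tx":-20,"ty":0,"tz":-20,"roll":0}]' 40 && python3 -m handwheel '[{"tx":0,"ty":0,"tz":-20,"roll":0},{"tx":0,"ty":0,"tz":-20,"roll":0},{"tx":0,"ty":0,"tz":0,"roll":0},{"tx":0,"ty":0,"tz":0,"roll":0},{"tx":0,"ty":0,"tz":0,"roll":0},{"tx":0,"ty":0,"tz":0,"roll":0},{"tx":0,"ty":0,"tz":0,"roll":0},{"tx":0,"ty":0,"tz":0,"roll":0},{"tx":0,"ty":0,"tz":0,"roll":0},{"tx":0,"ty":0,"tz":0,"roll":0},{"tx":0,"ty":0,"tz":0,"roll":0},{"tx":0,"ty":0,"tz":0,"roll":0}]' && python3 -m handwheel '[{"tx":0,"ty":0,"tz":0,"roll":0},{"tx":0,"ty":0,"tz":0,"roll":0},{"tx":0,"ty":0,"tz":0,"roll":0},{"tx":0,"ty":0,"tz":0,"roll":0},{"tx":0,"ty":0,"tz":0,"roll":0},{"tx":0,"ty":0,"tz":0,"roll":0},{"tx":0,"ty":0,"tz":0,"roll":0},{"tx":0,"ty":0,"tz":0,"roll":0},{"tx":0,"ty":0,"tz":0,"roll":0},{"tx":0,"ty":0,"tz":0,"roll":0},{"tx":0,"ty":0,"tz":0,"roll":0},{"tx":0,"ty":0,"tz":0,"roll":0}]'
python3 - <<'E'
from h import *
go(None)
im,d=snap('scene');im2,_=snap('wrist')
f=lambda i:cv2.resize(i[:,:,::-1],(400,300),interpolation=cv2.INTER_AREA)
cv2.imwrite('pics/s8.png',np.vstack([np.hstack([cv2.resize(im[155:245,170:290,::-1],(400,300),interpolation=cv2.INTER_CUBIC),f(im2)]),np.hstack([f(im),f(snap('top')[0])])]))
E
```

```text
t: 13.8
tool_pos: [0.513, -0.1071, 0.1394]
tool_rot: [3.141, -0.019, 0.002]
contact_force: [3.9, 0.1, 6.0]
opening: 0.0118
grip_force: 28.2
t: 14.05
tool_pos: [0.5105, -0.1064, 0.1367]
tool_rot: [-3.14, 0.019, 0.008]
contact_force: [0.0, -0.7, 0.0]
opening: 0.0126
grip_force: 0.0
t: 15.05
tool_pos: [0.4339, -0.1057, 0.207]
tool_rot: [-3.141, 0.019, 0.002]
contact_force: [-0.6, -0.1, 0.5]
opening: 0.0402
grip_force: 0.0
t: 16.05
tool_pos: [0.4354, -0.106, 0.2467]
tool_rot: [-3.141, 0.019, 0.0]
contact_force: [0.2, 0.9, -0.2]
opening: 0.0401
grip_force: 0.0
t: 17.05
tool_pos: [0.4354, -0.106, 0.2468]
tool_rot: [-3.142, 0.019, -0.0]
contact_force: [-0.1, -0.2, 0.4]
opening: 0.0398
grip_force: 0.0
t 17.05 tcp [ 0.4354 -0.106   0.2468] yaw -0.0122 tilt [ 0.  0. -1.] F [-0.12 -0.19  0.4 ] open 0.0398 grip 0.0
```

View pics/s8.png

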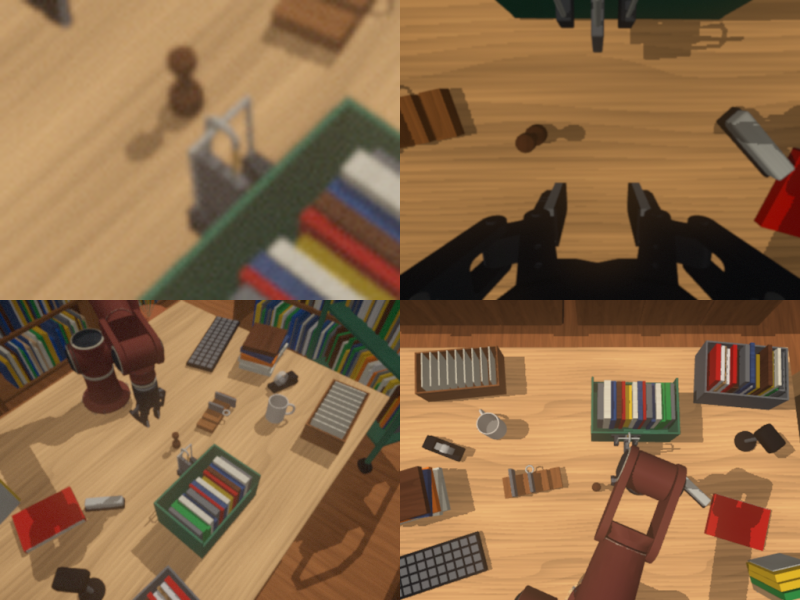

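The picture shows the tag hanging plate down from the crosspiece (top left panel, about (225,150)), and everything else in its place. I'll let it settle, check that it's still, and hand in.

```bash
W='x'; python3 -m handwheel '[{"tx":0,"ty":0,"tz":0,"roll":0},{"tx":0,"ty":0,"tz":0,"roll":0},{"tx":0,"ty":0,"tz":0,"roll":0},{"tx":0,"ty":0,"tz":0,"roll":0},{"tx":0,"ty":0,"tz":0,"roll":0},{"tx":0,"ty":0,"tz":0,"roll":0},{"tx":0,"ty":0,"tz":0,"roll":0},{"tx":0,"ty":0,"tz":0,"roll":0},{"tx":0,"ty":0,"tz":0,"roll":0},{"tx":0,"ty":0,"tz":0,"roll":0},{"tx":0,"ty":0,"tz":0,"roll":0},{"tx":0,"ty":0,"tz":0,"roll":0}]' >/dev/null
python3 - <<'E'
from h import *
a=load('scene')[0].astype(int)[180:230,215:260]
F=[a]+[snap('scene')[0].astype(int)[180:230,215:260] for _ in range(5)]
d=[abs(cv2.GaussianBlur((x-y).astype(np.float32),(0,0),1.5)).max().round(1) for x,y in zip(F,F[1:])];print(d)
if max(d)<25: print(ctrl.finish_job())
E
```

```text
[np.float32(2.4), np.float32(2.1), np.float32(2.6), np.float32(2.9), np.float32(2.3)]
the job is handed in; nothing more can be done
None
```

The tag is clipped onto the wire eye and hangs still by its hook with the gate shut; the arm is clear, nothing else looks moved, and I handed the job in at about 18 s on the robot's clock.

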